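# Open a drive's terminal cover to the gauge mark and hold it

### The arm

A 6-joint arm with a two-finger parallel gripper is mounted at the origin on the work surface. World frame = base frame: x ahead of the robot, y to its left, z up, the work surface at z = 0. Lengths are in m, angles in rad, forces in N, time in s.
With the tool pointing down it reaches from about 0.325 to 0.9 m from the base axis. Payload 6.1 kg.
Tool frame: the origin (TCP) lies at the very end of the fingers, on their centre line; the grasp point (between the pads) lies manip.hold_point_z behind it (manip.hold_point_z is the distance from the TCP to the grasp point, in m); z points along the fingers, y is the line along which they close (so a half turn about z gives the same grasp; the last joint's range is limited). The gripper opens to 87 mm and grips with 3 to 60 N. Pads are 19 mm wide; open, the fingers measure 117 mm over their backs; the gripper's body (75 mm by 190 mm) begins 51 mm behind the grasp point.
Start: joints at [-1.398, 0.22, 1.526, -0, 1.395, -0.126], TCP at [0.184, -0.597, 0.223] pointing down, gripper open.
Joint ranges: [-2.98, 2.98], [-0.91, 2.08], [0.09, 2.57], [-1.24, 4.39], [0.2, 2.65], [-2.68, 2.68]. Speed limits (rad/s): [2.57, 2.57, 3.01, 3.14, 3.14, 3.14].

### API

Orientations are given as a unit quaternion [w, x, y, z].
In Python, from workcell import manip gives the robot as it stands.
- The arm moves only by the tool move_arm, never from a script. Its argument "moves" is one flat list of numbers, 6 for each row, row after row: the shift along the tool's x, y, z in cm, then the turn, a rotation vector about the tool's x, y, z in degrees. In form: [dx, dy, dz, wx, wy, wz, dx, dy, dz, wx, wy, wz, ...]. A call has 1 to 10 rows; each row is the pose to reach, as a shift and turn from the pose commanded when the call began, along the tool's axes at that moment; what a row does not reach only later rows make up. A row lasts 1/10 s, in which the tool goes at most 50 mm and 8.59 degrees, less where a joint would pass 70% of its speed; a pose out of reach is approached as far as the arm can. A call with a gripper value outside its range is refused whole. "jaw" is the finger opening in cm, from 0 to 8.7, set as the call begins (left out, the last holds). The fingers move at their own pace and stop on an object; the grip force is fixed at half the most. Time passes only in rows, so rows that repeat a pose let the fingers close. It gives the time, the measured TCP pose, the force, the opening and the grip force at its end, in the units of the state.
- manip.get_obs(): the state, without advancing time (a new reading comes with each control period).
- manip.read_camera(name): name is "scene" or "top"; returns the picture (400x640x3 uint8, red, green, blue); there is no depth.
- manip.camera_info(name): a dict with "fov_y" (degrees; the focal length in pixels is half the picture's height over the tangent of half this angle, whatever the lens; pixels are square), "cx", "cy" (the principal point, pixels), "D" ([k1, k2, p1, p2, k3] as OpenCV has them; the pictures are not rectified), "world_from_camera" (4x4, takes a point from camera to world coordinates). Camera axes: x right, y up, looking along -z (the intrinsics and any distortion apply to the point x, -y, -z); pixel columns grow to the right and rows downward; lengths in m; the calibration is good to about 2 mm. A picture is of the moment at which its call begins. camera_info takes no time and is no camera call.
- manip.finish_job(): hands the job in; it is judged then, once.
The state is a dict: "time": time; "q": joint angles; "dq": joint speeds; "effort": joint torques, N m; "ee_pos": TCP position; "tool_rot": TCP orientation; "force": force on the tool from outside, world axes, zero at the start; "ft_torque": the same for the moment, N m; "opening": finger opening in m; "finger_force": force on a finger pad.
Only numpy, scipy, OpenCV 4.12 (cv2) and the standard library are available. Lean on these libraries where they do the work, as an engineer would, in place of code of your own. Each camera call takes 0.05 s, during which the arm holds its last target. There are 200 camera calls.

### The job

Unlock the terminal cover of the motor drive on the bench: turn its wing knob counter-clockwise (seen from above) until it stops, lift it straight out and lay it in the shallow parts tray while the cover stays shut. Then swing the cover up by its loop handle until it is in line with the pointer of the angle gauge at its end, and finish while holding it still there, in the gripper: the cover falls if let go. Leave the pointer and the other things on the bench as they are.

Things in the scene. Friction and masses are not known exactly. Their poses are not given: they have to be found in the camera images.
- drive: motor drive fixed on the bench, on its back: steel housing 290 (x) x 160 (y) x 103 mm high. Origin on the bench, z up; the housing reaches x -170 to 120, y -80 to 80 mm. x -170 to -110 mm is a fixed keypad end, the rest under the cover. At the +x end (x 124 to 136 mm) stands a white quarter-circle angle gauge (an open arc) with its pointer, 165 mm in radius about the hinge line (top 265 mm above the bench).
- hinge (a point): point on the cover's hinge line, at drive-frame (35, 70, 100) mm, level with the middle of the handle bar. The hinge line runs along the drive's x. The point has the drive's axes.
- cover (a joint): angle of the terminal cover, rad: 0 shut and level, growing as its free edge (drive's -y side) swings up, to 1.5. Free hinge: falls shut unless held. Grey plate 220 x 155 x 6 mm, about 0.45 kg, its middle plane through the hinge line, its top 103 mm above the bench when shut. While the knob is locked it rises only a little.
- cover_bar (a point): middle of the cover's loop handle: round steel bar, 10 mm thick, 110 mm long, parallel to the hinge, in the cover's plane 55 mm beyond its free edge: 210 mm from the hinge line, 100 mm above the bench when shut, free below. Pinch it from above with one finger inside the loop; it can turn between the fingers. Turns with the cover: -y points from hinge to bar, z out of its upper face.
- pointer (a joint): angle of the gauge pointer, rad, about the same hinge line and counted like the cover's angle: when both are equal the cover is in line with the pointer. Stiff; set differently each time (0.55 to 1.15); must not be moved.
- pointer_tip (a point): tip of the gauge pointer, a flat black arm 190 mm long and 9 mm wide in front of the white gauge plate; -y points from hinge to tip.
- knob: black wing knob, 90 g, locking the cover. Origin: centre of the underside of its flange (48 mm across, 6 thick), which lies on the cover. Grip the wing on the flange: 42 mm along x, 14 thick along y, top 42 above the origin. Below: 8 mm stem and a crossbar 30 mm along x, 8 wide, 13.5 to 19.5 below the origin, caught under a slotted plate. Starts 1.05 to 1.3 rad clockwise from unlocked.
- lock_slot (a point): on the knob's axis at the cover's upper face. The slot below is 35 mm long along this x (the drive's x), 14 wide: the knob comes straight up when its x lies along it (within 0.15 rad). A stop ends the counter-clockwise turn about 0.1 rad past that; little torque needed. Lift 25 mm or more to clear.
- tray: shallow grey parts tray, fixed and empty, 160 (its x) x 130 (its y) x 25 mm high, walls and floor about 4 mm; origin under its centre. On the right or the left of the drive.
- carton: bystander: small open cardboard box with two small parts in it, 150 x 120 x 45 mm, origin under its centre
- screwdriver: bystander: screwdriver 190 mm long lying on the bench, lies along its own x
- meter: bystander: orange hand multimeter lying flat, 180 (its x) x 85 x 36 mm, origin under its centre
- tape: bystander: roll of tape lying flat, 96 mm across, 22 mm high
- terminals: bystander: white terminal strip, 80 (its x) x 30 x 26 mm
- fan: bystander: black square cooling fan lying flat, 80 x 80 x 25 mm
- drill: bystander: blue cordless drill lying on its side, about 250 x 190 x 60 mm
Mind the look-alikes: they are no part of the job. Leave any orange or white look-alike of the knob alone.

How it is judged:
By the outcome, as a careful person would: the job done as asked, in the order asked, and still so for the second after the job is handed in, while the arm keeps its last pose, push and grip.
It also fails if it takes over 61 s, if anything falls off the work surface, if the arm or the gripper's body presses on something with over 40 N, if the wrist force passes 120 N, or if a joint passes its speed limit or range.

## Working session

There is one attempt and no reset: what is moved stays moved. The work goes in short steps, Python scripts to look and compute and a tool call to move; the robot and the scene stay as the last step left them, time stands still between calls to the robot, and variables do not carry over. Pictures are saved under pics/ and viewed, at most 10 in all, crops included, and the job is handed in when it is done.

Besides the shell and the picture viewer there is one more tool, called after "Request:" by a JSON object that holds its "op" and its "data", one argument or row to a line. move_arm: Moves the arm, as the interface text tells. Its arguments: {"type":"object","properties":{"moves":{"type":"array","items":{"type":"number"}},"jaw":{"type":"number"}},"required":["moves"]}

```bash
mkdir -p pics; ls; python3 - <<'E'
from workcell import manip
import cv2,numpy as np
for n in("scene","top"):
    cv2.imwrite(f"pics/{n}0.png",manip.read_camera(n)[...,::-1]); i=manip.camera_info(n); print(n,i["fov_y"],i["cx"],i["cy"],i["D"]);print(np.round(i["world_from_camera"],4).tolist())
print(manip.hold_point_z,manip.get_obs())
E
```

```text
pics
scene 56.226270158947266 314.92944596495795 195.44587956109402 [0.02294236 0.         0.         0.         0.        ]
[[-0.5938, -0.6721, 0.4423, 1.0516], [0.8046, -0.5017, 0.3178, 0.3392], [0.0083, 0.5445, 0.8387, 0.951], [0.0, 0.0, 0.0, 1.0]]
top 54.722318216452315 321.8459411136037 202.15807150883384 [-0.05305531  0.          0.          0.          0.        ]
[[0.0232, 0.9918, -0.1259, 0.4476], [-0.9994, 0.0198, -0.0284, -0.0003], [-0.0257, 0.1265, 0.9916, 1.106], [0.0, 0.0, 0.0, 1.0]]
0.0187 {'time': 0.1, 'q': array([-1.39808680e+00,  2.21142828e-01,  1.52749281e+00,  8.89543764e-07,
        1.39470050e+00, -1.26080870e-01]), 'dq': array([-0.00050244, -0.00059571, -0.00267509,  0.00078183,  0.00105722,
       -0.00169414]), 'effort': array([ 1.38604002e-03, -4.95950210e+01, -3.88516045e+01,  7.04142172e-02,
        5.16782992e-02, -5.31275180e-05]), 'ee_pos': array([ 0.18388942, -0.59675319,  0.22155146]), 'tool_rot': array([-8.71516230e-04,  9.88860913e-01,  1.48839963e-01, -1.98845556e-05]), 'force': array([-0.97768465,  0.78005186,  0.37795656]), 'ft_torque': array([0.00871347, 0.05894571, 0.03382678]), 'finger_force': 0.0, 'opening': 0.08681118397801699}
```

View pics/scene0.png

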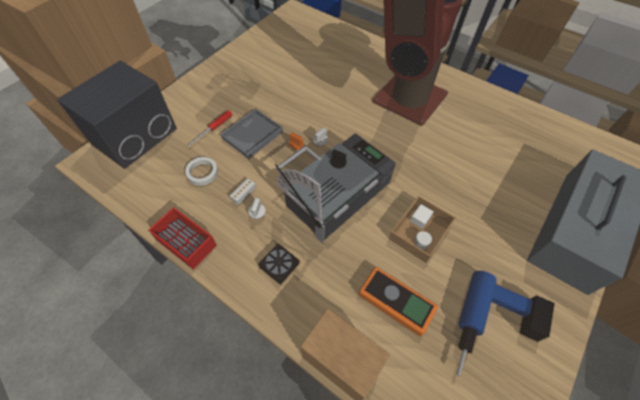

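View pics/top0.png

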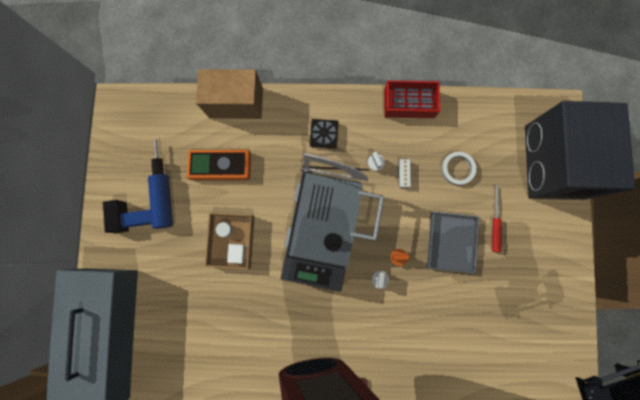

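The scene view shows the drive at (340,185), the gauge at (303,180) and the tray at (252,132). In the top view the drive is at (325,230), the handle at (367,215) and the tray at (453,243).

Knob candidates in the top view are black on the cover (333,241), orange (400,257), grey-white (380,280) and white (376,160). I choose the black one and will check it in a crop.

```bash
python3 - <<'E'
import cv2,numpy as np
t=cv2.imread("pics/top0.png");s=cv2.imread("pics/scene0.png")
a=cv2.resize(t[145:295,275:395],None,fx=4,fy=4,interpolation=cv2.INTER_CUBIC)[:600]
b=cv2.resize(s[130:240,270:350],(400,550),interpolation=cv2.INTER_CUBIC)
cv2.imwrite("pics/a.png",a)
cv2.imwrite("pics/b.png",cv2.resize(s[125:240,270:400],(678,600),interpolation=cv2.INTER_CUBIC))
E
```

```text
(no output)
```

View pics/a.png

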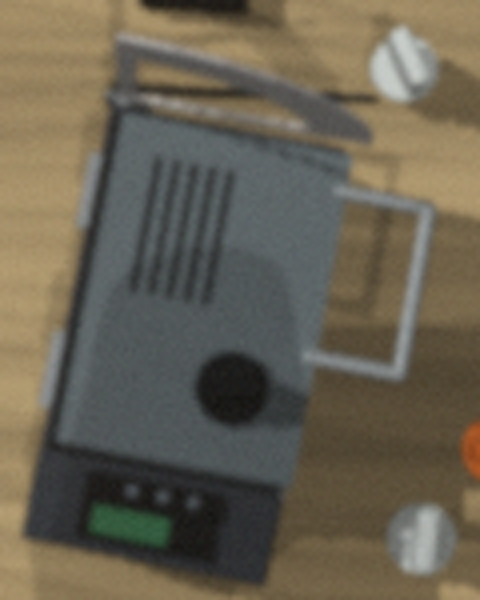

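View pics/b.png

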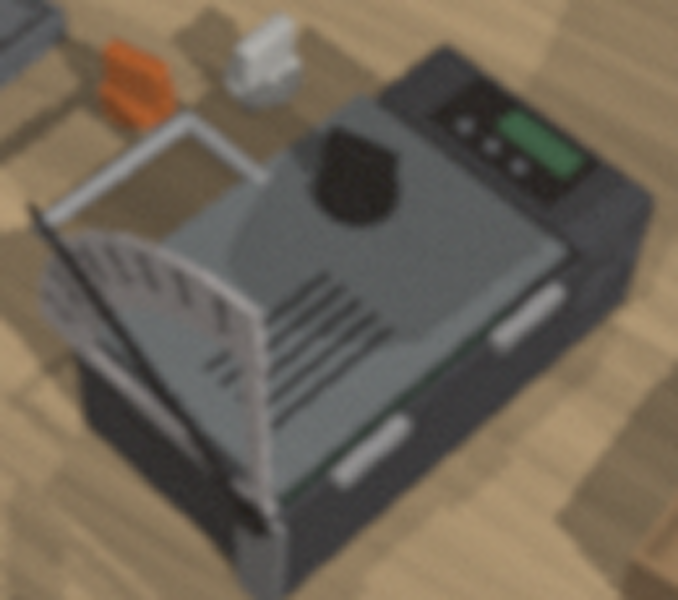

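The crop shows the black wing knob at (233,388) in the top crop; in the scene crop its wing stands on the flange at (355,175). The orange and the two grey-white ones lie on the bench. Bar ends in the top crop are at (432,207) and (400,377). The pointer runs from (255,520) to (33,207) in the scene crop. Next I fit the poses.

```bash
cat > h.py <<'E'
import cv2,numpy as np
from workcell import manip
from scipy.optimize import least_squares
from scipy.spatial.transform import Rotation as R
def proj(n,P):
    i=manip.camera_info(n);T=np.linalg.inv(i["world_from_camera"]);P=np.atleast_2d(P).astype(float)
    C=(P@T[:3,:3].T+T[:3,3])*[1,-1,-1];f=200/np.tan(np.radians(i["fov_y"]/2))
    K=np.array([[f,0,i["cx"]],[0,f,i["cy"]],[0,0,1.]])
    return cv2.projectPoints(C,np.zeros(3),np.zeros(3),K,np.array(i["D"],float))[0][:,0]
def W(p,L):  # p=x,y,yaw ; L in mm local
    L=np.atleast_2d(L)/1000.;c,s=np.cos(p[2]),np.sin(p[2])
    return np.c_[p[0]+c*L[:,0]-s*L[:,1],p[1]+s*L[:,0]+c*L[:,1],L[:,2]]
A=lambda u:np.array([275,145])+(np.array(u)+.5)/4-.5
B=lambda u:np.array([270,125])+(np.array(u)+.5)/5.216-.5
E
cat > fit.py <<'E'
from h import *
top={(-170,80,103):(25,535),(-170,-80,103):(265,583),(95,-140,100):(430,205),(-25,-140,100):(401,378),(115,-85,103):(350,153)}
sc={(-170,80,103):(650,205),(-170,-80,103):(447,47),(95,-140,100):(47,222),(-25,-140,100):(188,116)}
def res(p):
    return np.r_[(proj("top",W(p,list(top)))-A(list(top.values()))).ravel(),(proj("scene",W(p,list(sc)))-B(list(sc.values()))).ravel()]
r=least_squares(res,[.42,0,-.17],loss='soft_l1');d=r.x;print("drive",d.round(4));print(res(d).reshape(-1,2).round(1).tolist())
# pointer: x offset, angle
def pr(q):
    a,x=q;L=[(x,70-k*np.cos(a),100+k*np.sin(a)) for k in(0,190)]
    return np.r_[(proj("scene",W(d,L))-B([(258,520),(33,205)])).ravel(),(proj("top",W(d,L))-A([(112,97),(376,98)])).ravel()]
for x in(121,130,139):
    q=least_squares(lambda a:pr((a[0],x)),[.8]);print(x,q.x,q.cost,pr((q.x[0],x)).reshape(-1,2).round(1).tolist())
q=least_squares(pr,[.8,139]);print("ptr",q.x)
# knob: flange centre in both views, height 106 -> from top (disc+wing blob)
k=lambda p:np.r_[proj("top",[[p[0],p[1],.120]])[0]-A((233,388)),proj("scene",[[p[0],p[1],.107]])[0]-B((357,188))]
kk=least_squares(k,[.4,-.03]);c,s=np.cos(d[2]),np.sin(d[2]);e=kk.x-d[:2];print("knob",kk.x,k(kk.x).round(1),"local",c*e[0]+s*e[1],-s*e[0]+c*e[1])
t=least_squares(lambda p:proj("top",[[p[0],p[1],.012]])[0]-[454,243],[.4,-.3]).x;print("tray",t)
E
python3 fit.py
```

```text
drive [ 0.5295  0.0252 -0.1774]
[[-1.9, -0.3], [-0.7, 0.5], [0.1, -1.2], [-1.1, 0.5], [1.0, 0.2], [0.5, -1.6], [-1.2, -1.8], [-4.2, 1.4], [-0.1, -0.4]]
121 [0.59764419] 23.511355370174183 [[-0.1, -3.0], [0.7, -3.1], [3.3, 1.0], [-0.7, 3.9]]
130 [0.61158888] 17.147524129377686 [[-2.6, -0.9], [-1.8, -1.4], [4.0, -2.3], [-0.5, -0.1]]
139 [0.62274931] 57.51717040767879 [[-5.1, 1.2], [-4.3, 0.4], [4.7, -5.5], [-0.3, -4.0]]
ptr [  0.60686705 126.736538  ]
knob [ 0.47180964 -0.00057627] [-0.7  0.2 -0.8 -0.3] local -0.05227864850391867 -0.03554389790071861
tray [ 0.47819058 -0.343179  ]
```

```bash
cat > k.py <<'E'
from h import *
k=np.array([.4718,-.0006])
for a in(-1.0,-1.1,-1.2,-1.3,-1.4):
    y=-.177+a;L=[(21,7,145),(21,-7,145),(-21,-7,145),(-21,7,145)]
    print(a,((proj("scene",W((*k,y),L))-[270,125])*5.216).round().tolist())
o=manip.get_obs();Rt=R.from_quat(np.roll(o["tool_rot"],-1));print(Rt.as_matrix().round(3).tolist())
def go(x,y,z,psi):
    g=R.from_euler("z",psi)*R.from_euler("x",np.pi)
    return (Rt.inv().apply(np.array([x,y,z])-o["ee_pos"])*100).round(1),np.degrees((Rt.inv()*g).as_rotvec()).round(1)
print(go(.4718,-.0006,.22,-.177-1.17+np.pi))
E
python3 k.py
python3 - <<'E'
import cv2
s=cv2.imread("pics/scene0.png")
cv2.imwrite("pics/c.png",cv2.resize(s[140:175,322:357],(560,560),interpolation=cv2.INTER_CUBIC).astype(float).clip(0,130)*1.9)
E
```

```text
-1.0 [[314.0, 142.0], [319.0, 122.0], [396.0, 137.0], [391.0, 157.0]]
-1.1 [[313.0, 139.0], [322.0, 120.0], [397.0, 141.0], [389.0, 160.0]]
-1.2 [[314.0, 136.0], [324.0, 117.0], [396.0, 144.0], [386.0, 162.0]]
-1.3 [[314.0, 132.0], [327.0, 115.0], [396.0, 147.0], [383.0, 165.0]]
-1.4 [[315.0, 129.0], [330.0, 113.0], [395.0, 150.0], [380.0, 166.0]]
[[0.956, 0.294, -0.0], [0.294, -0.956, 0.002], [0.0, -0.002, -1.0]]
(array([ 45.1, -48.5,   0.2]), array([ -0.1,  -0.1, -85.7]))[ WARN:0@0.032] global loadsave.cpp:1063 imwrite_ Unsupported depth image for selected encoder is fallbacked to CV_8U.
```

View pics/c.png

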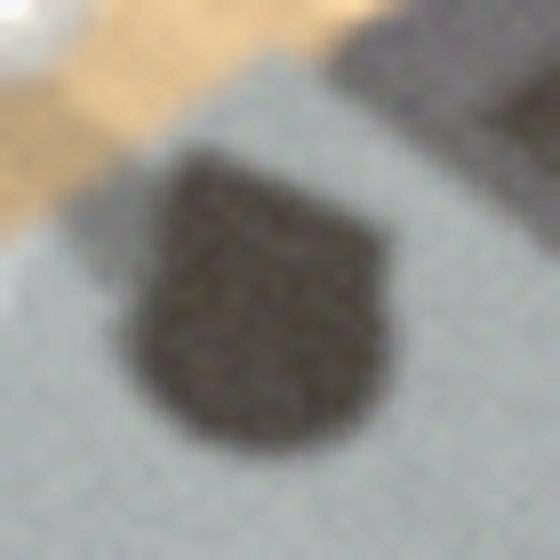

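The crop shows the knob's black outline, with its wing-top edge from (195,150) to (385,235). That puts the knob near -1.28 rad. I'll fit the silhouette in both views.

```bash
cat > kf.py <<'E'
from h import *
from scipy.optimize import minimize
win={"scene":(322,140,35,35),"top":(318,226,32,32)}
im={n:cv2.imread(f"pics/{n}0.png").astype(float) for n in win}
S=8
th=np.linspace(0,2*np.pi,40)
def sil(n,p,z0=103):
    m=np.zeros((win[n][3]*S,win[n][2]*S),np.uint8)
    fl=[(24*np.cos(t),24*np.sin(t),z0+z) for t in th for z in(0,6)]
    wg=[(a,b,z0+z) for a in(-21,21) for b in(-7,7) for z in(6,42)]
    for L in(fl,wg):
        q=(proj(n,W(p,L))+.5-win[n][:2])*S
        cv2.fillConvexPoly(m,cv2.convexHull(q.round().astype(np.int32)),1)
    return cv2.GaussianBlur(cv2.resize(m.astype(np.float32),None,fx=1/S,fy=1/S,interpolation=cv2.INTER_AREA),(0,0),.8)
obs={}
for n,(x,y,w,h) in win.items():
    g=im[n][y:y+h,x:x+w].mean(2); lo=np.percentile(g,3); obs[n]=np.clip((75-g)/(75-lo),0,1) if 0 else (g<52).astype(float)
    print(n,lo,np.median(g),obs[n].sum())
for sel in(["scene"],["top"],["scene","top"]):
    f=lambda v:sum(((sil(n,(.4718+v[0]/100,v[1]/100,-.177+v[2]))-obs[n])**2).sum() for n in sel)
    b=min((minimize(f,[dx,dy,a],method="Nelder-Mead",options={"initial_simplex":np.array([[dx,dy,a],[dx+.5,dy,a],[dx,dy+.5,a],[dx,dy,a+.1]])}) for a in(-1.05,-1.25) for dx in(-.3,.3) for dy in(-.3,.3)),key=lambda r:r.fun)
    print(sel,b.x.round(3),b.fun,f([b.x[0],b.x[1],-1.1]),f([b.x[0],b.x[1],-1.3]))
E
python3 kf.py
```

```text
scene 36.666666666666664 89.0 233.0
top 23.666666666666668 82.16666666666666 273.0
['scene'] [ 0.043  0.159 -1.394] 57.5529364580118 60.63284571216083 59.71563769911506Traceback (most recent call last):
  File "kf.py", line 21, in <module>
    b=min((minimize(f,[dx,dy,a],method="Nelder-Mead",options={"initial_simplex":np.array([[dx,dy,a],[dx+.5,dy,a],[dx,dy+.5,a],[dx,dy,a+.1]])}) for a in(-1.05,-1.25) for dx in(-.3,.3) for dy in(-.3,.3)),key=lambda r:r.fun)
  File "kf.py", line 21, in <genexpr>
    b=min((minimize(f,[dx,dy,a],method="Nelder-Mead",options={"initial_simplex":np.array([[dx,dy,a],[dx+.5,dy,a],[dx,dy+.5,a],[dx,dy,a+.1]])}) for a in(-1.05,-1.25) for dx in(-.3,.3) for dy in(-.3,.3)),key=lambda r:r.fun)
           ~~~~~~~~^^^^^^^^^^^^^^^^^^^^^^^^^^^^^^^^^^^^^^^^^^^^^^^^^^^^^^^^^^^^^^^^^^^^^^^^^^^^^^^^^^^^^^^^^^^^^^^^^^^^^^^^^^^^^^^^^^^^^^^^^^^
    res = _minimize_neldermead(fun, x0, args, callback, bounds=bounds,
                               **options)
    fsim[j] = func(sim[j])
              ~~~~^^^^^^^^
    fx = function(np.copy(x), *(wrapper_args + args))
  File "kf.py", line 20, in <lambda>
    f=lambda v:sum(((sil(n,(.4718+v[0]/100,v[1]/100,-.177+v[2]))-obs[n])**2).sum() for n in sel)
               ~~~^^^^^^^^^^^^^^^^^^^^^^^^^^^^^^^^^^^^^^^^^^^^^^^^^^^^^^^^^^^^^^^^^^^^^^^^^^^^^^
  File "kf.py", line 20, in <genexpr>
    f=lambda v:sum(((sil(n,(.4718+v[0]/100,v[1]/100,-.177+v[2]))-obs[n])**2).sum() for n in sel)
                     ~~~^^^^^^^^^^^^^^^^^^^^^^^^^^^^^^^^^^^^^^^^
  File "kf.py", line 12, in sil
    q=(proj(n,W(p,L))+.5-win[n][:2])*S
       ~~~~^^^^^^^^^^
  File "h.py", line 6, in proj
    i=manip.camera_info(n);T=np.linalg.inv(i["world_from_camera"]);P=np.atleast_2d(P).astype(float)
ValueError: time passes only in moves, steps and waits
```

Request:
{"op": "move_arm", "data": {
  "moves": [4.5, -4.9, 0, 0, 0, -8.5, 9, -9.7, 0, 0, 0, -17, 13.5, -14.5, 0, 0, 0, -25.5, 18, -19.4, 0, 0, 0, -34, 22.5, -24.2, 0, 0, 0, -42.5, 27, -29.1, 0, 0, 0, -51, 31.5, -34, 0, 0, 0, -59.5, 36, -38.8, 0, 0, 0, -68, 40.5, -43.6, 0, 0, 0, -76.5, 45.1, -48.5, 0, 0, 0, -80]
}}

```text
time: 1.1
ee_pos: [0.4016, -0.145, 0.2225]
tool_rot: [0.0, 0.66, 0.751, 0.0]
force: [1.8, -0.8, 0.1]
opening: 0.0867
finger_force: 0.0
```

```bash
python3 - <<'E'
s=open('h.py').read()
s=s.replace('def proj','import functools\nci=functools.lru_cache(manip.camera_info)\ndef proj',1).replace('i=manip.camera_info(n);T','i=ci(n);T')
open('h.py','w').write(s)
k=open('kf.py').read()
k=k.replace('print(n,lo','l,c=cv2.connectedComponents((g<55).astype(np.uint8))[0:2];obs[n]=(c==c[h//2+1,w//2]).astype(float)\n    print(n,lo')
open('kf.py','w').write(k)
E
python3 kf.py
```

```text
scene 36.666666666666664 89.0 220.0
top 23.666666666666668 82.16666666666666 305.0
['scene'] [ 0.121  0.125 -1.322] 30.577349756888488 33.152785342986654 32.215035872502426
['top'] [ 0.034 -0.298 -1.193] 35.054574341612934 35.412331235518124 35.405319935027926
['scene', 'top'] [ 0.03  -0.126 -1.293] 77.35120593051755 79.35547753629677 78.74719884430482
```

```bash
cat >> h.py <<'E'
def rel(x,y,z,deg):
    o=manip.get_obs();Rt=R.from_quat(np.roll(o["tool_rot"],-1));g=R.from_euler("z",deg,degrees=True)*R.from_euler("x",np.pi)
    m=Rt.as_matrix();print("yaw",np.degrees(np.arctan2(m[1,0],m[0,0])).round(1),"pos",o["ee_pos"].round(4),"t",o["time"],"F",o["force"].round(1),"M",o["ft_torque"].round(2),"open",o["opening"])
    print("->",(Rt.inv().apply(np.array([x,y,z])-o["ee_pos"])*100).round(2),np.degrees((Rt.inv()*g).as_rotvec()).round(1))
E
python3 -c "
from h import *
rel(.472,-.001,.18,96.5)"
```

```text
yaw 97.4 pos [ 0.4016 -0.145   0.2225] t 1.1 F [ 1.8 -0.8  0.1] M [-0.05 -0.2  -0.05] open 0.08674494642987224
-> [13.38  8.83  4.25] [0.  0.  0.9]
```

Request:
{"op": "move_arm", "data": {
  "moves": [4, 2.6, 0, 0, 0, 0, 8, 5.2, 0, 0, 0, 0, 12, 8, 1, 0, 0, 0, 13.4, 8.8, 3, 0, 0, 0.9, 13.4, 8.8, 4.2, 0, 0, 0.9, 13.4, 8.8, 4.2, 0, 0, 0.9, 13.4, 8.8, 4.2, 0, 0, 0.9]
}}

```text
time: 1.8
ee_pos: [0.4715, -0.004, 0.1805]
tool_rot: [-0.0, 0.668, 0.744, -0.0]
force: [0.5, -0.6, -0.5]
opening: 0.0867
finger_force: 0.0
```

```bash
python3 -c "
from h import *
rel(.472,-.001,.1135,96.5)"
```

```text
yaw 96.2 pos [ 0.4715 -0.004   0.1805] t 1.8 F [ 0.5 -0.6 -0.5] M [ 0.01 -0.1   0.05] open 0.08670083012400162
-> [0.3  0.09 6.7 ] [-0.1  0.  -0.3]
```

Request:
{"op": "move_arm", "data": {
  "moves": [0.3, 0.1, 2, 0, 0, 0, 0.3, 0.1, 4, 0, 0, 0, 0.3, 0.1, 5.5, 0, 0, 0, 0.3, 0.1, 6.7, 0, 0, 0, 0.3, 0.1, 6.7, 0, 0, 0]
}}

```text
time: 2.3
ee_pos: [0.4718, -0.0009, 0.1126]
tool_rot: [-0.001, 0.668, 0.744, -0.001]
force: [0.2, -0.0, -0.1]
opening: 0.0871
finger_force: 0.0
```

Request:
{"op": "move_arm", "data": {
  "moves": [0, 0, 0, 0, 0, 0, 0, 0, 0, 0, 0, 0, 0, 0, 0, 0, 0, 0, 0, 0, 0, 0, 0, 0, 0, 0, 0, 0, 0, 0],
  "jaw": 2.6
}}

```text
time: 2.8
ee_pos: [0.4729, -0.0, 0.1139]
tool_rot: [0.0, 0.668, 0.744, 0.0]
force: [-0.3, 0.3, -0.7]
opening: 0.0546
finger_force: 0.0
```

```bash
python3 -c "
from h import *
rel(.472,-.001,.1135,96.5)"
```

```text
yaw 96.2 pos [ 0.4729 -0.      0.1139] t 2.8 F [-0.3  0.3 -0.7] M [-0.   -0.07 -0.02] open 0.05464904227368039
-> [-0.09 -0.1   0.04] [ 0.   0.  -0.3]
```

Request:
{"op": "move_arm", "data": {
  "moves": [0, 0, 0, 0, 0, 0, 0, 0, 0, 0, 0, 0, 0, 0, 0, 0, 0, 0, 0, 0, 0, 0, 0, 0, 0, 0, 0, 0, 0, 0]
}}

```text
time: 3.3
ee_pos: [0.4727, -0.0, 0.1135]
tool_rot: [-0.0, 0.668, 0.744, -0.0]
force: [0.3, 0.3, 0.1]
opening: 0.0268
finger_force: 0.0
```

Request:
{"op": "move_arm", "data": {
  "moves": [0, 0, 0, 0, 0, 0, 0, 0, 0, 0, 0, 0, 0, 0, 0, 0, 0, 0, 0, 0, 0, 0, 0, 0],
  "jaw": 1.0
}}

```text
time: 3.7
ee_pos: [0.4726, -0.0, 0.1135]
tool_rot: [-0.0, 0.668, 0.744, -0.0]
force: [-0.2, -0.1, -0.4]
opening: 0.0136
finger_force: 30.0
```

```bash
python3 -c "
from h import *
rel(.472,-.001,.1135,96.5)"
```

```text
yaw 96.2 pos [ 0.4726 -0.      0.1135] t 3.7 F [-0.2 -0.1 -0.4] M [-0.03 -0.06 -0.  ] open 0.013620635899214204
-> [-0.09 -0.07  0.  ] [-0.  -0.  -0.3]
```

Request:
{"op": "move_arm", "data": {
  "moves": [0, 0, 0, 0, 0, -7, 0, 0, 0, 0, 0, -14, 0, 0, 0, 0, 0, -21, 0, 0, 0, 0, 0, -28, 0, 0, 0, 0, 0, -35, 0, 0, 0, 0, 0, -42, 0, 0, 0, 0, 0, -49, 0, 0, 0, 0, 0, -56, 0, 0, 0, 0, 0, -62, 0, 0, 0, 0, 0, -62]
}}

```text
time: 4.7
ee_pos: [0.4727, -0.0, 0.1136]
tool_rot: [0.0, 0.189, 0.982, 0.0]
force: [0.3, 0.6, -1.2]
opening: 0.0139
finger_force: 30.0
```

```bash
python3 -c "
from h import *
rel(.472,-.001,.1135,96.5)"
```

```text
yaw 158.3 pos [ 0.4727 -0.      0.1136] t 4.7 F [ 0.3  0.6 -1.2] M [ 0.09 -0.13 -0.02] open 0.013878290967962465
-> [ 0.03 -0.12  0.01] [ 0.   0.  61.8]
```

Request:
{"op": "move_arm", "data": {
  "moves": [0, 0, 0, 0, 0, -4, 0, 0, 0, 0, 0, -8, 0, 0, 0, 0, 0, -8]
}}

```text
time: 5.0
ee_pos: [0.4727, -0.0, 0.1135]
tool_rot: [0.0, 0.121, 0.993, 0.0]
force: [0.5, 0.3, -0.0]
opening: 0.0135
finger_force: 30.0
```

```bash
python3 -c "
from h import *
rel(.472,-.001,.1135,96.5)"
```

```text
yaw 166.1 pos [ 0.4727 -0.      0.1135] t 5.0 F [ 0.5  0.3 -0. ] M [ 0.12 -0.18 -0.05] open 0.01351335452248614
-> [ 0.04 -0.11  0.  ] [ 0.   0.  69.6]
```

Request:
{"op": "move_arm", "data": {
  "moves": [0, 0, 0, 0, 0, -4, 0, 0, 0, 0, 0, -7, 0, 0, 0, 0, 0, -7]
}}

```text
time: 5.3
ee_pos: [0.4727, 0.0, 0.1135]
tool_rot: [0.0, 0.061, 0.998, 0.0]
force: [-0.6, -0.3, -0.5]
opening: 0.0136
finger_force: 30.0
```

```bash
python3 -c "
from h import *
rel(.472,-.001,.1135,96.5)"
```

```text
yaw 173.1 pos [0.4727 0.     0.1135] t 5.3 F [-0.6 -0.3 -0.5] M [ 0.14 -0.14  0.02] open 0.01355260757358188
-> [ 0.06 -0.11  0.  ] [ 0.  -0.  76.6]
```

Request:
{"op": "move_arm", "data": {
  "moves": [0, 0, 0, 0, 0, -2, 0, 0, 0, 0, 0, -4, 0, 0, 0, 0, 0, -4]
}}

```text
time: 5.6
ee_pos: [0.4726, 0.0003, 0.1135]
tool_rot: [-0.0, 0.026, 1.0, 0.0]
force: [0.4, 1.7, 1.1]
opening: 0.0137
finger_force: 30.1
```

```bash
python3 -c "
from h import *
rel(.472,-.001,.1135,96.5)"
```

```text
yaw 177.0 pos [4.726e-01 3.000e-04 1.135e-01] t 5.6 F [0.4 1.7 1.1] M [ 0.44 -0.07 -0.44] open 0.01369582803939067
-> [ 0.06 -0.13  0.  ] [ 0.  -0.  80.5]
```

The knob met its stop near yaw 176. I ease back 3° and lift straight.

Request:
{"op": "move_arm", "data": {
  "moves": [0, 0, 0, 0, 0, 3, 0, 0, -0.5, 0, 0, 3, 0, 0, -1, 0, 0, 3, 0, 0, -1.5, 0, 0, 3, 0, 0, -1.5, 0, 0, 3]
}}

```text
time: 6.1
ee_pos: [0.4735, -0.0003, 0.1298]
tool_rot: [0.001, 0.05, 0.999, -0.0]
force: [-0.6, -0.9, -0.6]
opening: 0.0139
finger_force: 30.0
```

Request:
{"op": "move_arm", "data": {
  "moves": [0, 0, -0.7, 0, 0, 0, 0, 0, -1.5, 0, 0, 0, 0, 0, -3, 0, 0, 0, 0, 0, -5, 0, 0, 0, 0, 0, -7, 0, 0, 0, 0, 0, -8, 0, 0, 0, 0, 0, -8, 0, 0, 0]
}}

```text
time: 6.8
ee_pos: [0.4739, -0.0002, 0.2106]
tool_rot: [0.002, 0.05, 0.999, -0.0]
force: [-0.1, 0.5, -1.0]
opening: 0.0138
finger_force: 30.0
```

```bash
python3 - <<'E'
from h import *
rel(.478,-.343,.20,173)
for n in("scene","top"): cv2.imwrite(f"pics/{n}1.png",manip.read_camera(n)[...,::-1])
s=cv2.imread("pics/scene1.png");t=cv2.imread("pics/top1.png")
cv2.imwrite("pics/d.png",np.hstack([cv2.resize(s[80:250,200:400],(400,340)),cv2.resize(t[150:320,270:470],(400,340))]))
E
```

```text
yaw 174.2 pos [ 4.739e-01 -2.000e-04  2.106e-01] t 6.8 F [-0.1  0.5 -1. ] M [ 0.07 -0.09 -0.01] open 0.013794256712157683
-> [ -3.86 -34.06   1.08] [-0.   0.2  1.2]
```

View pics/d.png

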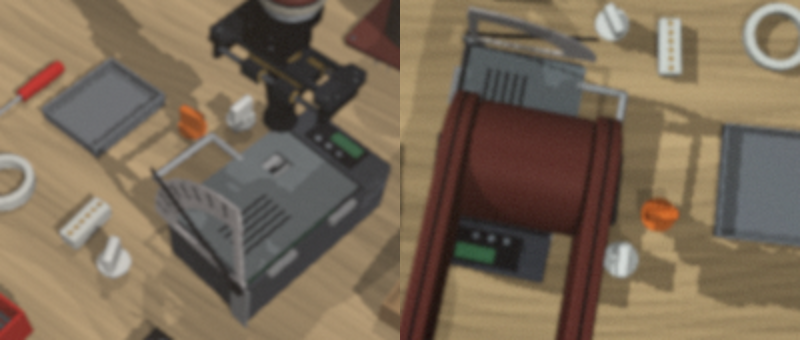

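The knob is out (slot visible at (275,160) in the left half) and the cover is shut. The tray is at (105,105) left and (770,185) right. I'll carry the knob over, with the tool y along the tray's long side.

Request:
{"op": "move_arm", "data": {
  "moves": [0, -3.4, 0, 0, 0, 8.4, 0, -6.8, 0, 0, 0, 16.8, 0, -10.2, 0, 0, 0, 25.2, -1, -13.6, 0, 0, 0, 33.6, -1, -17, 0, 0, 0, 42, -2, -20.4, 0, 0, 0, 50.4, -2, -23.8, 0, 0, 0, 58.8, -3, -27.2, 0, 0, 0, 67.2, -3, -30.6, 0, 0, 0, 75.6, -3, -34, 0, 0, 0, 84]
}}

```text
time: 7.9
ee_pos: [0.4675, -0.3421, 0.2066]
tool_rot: [-0.001, 0.708, 0.706, 0.0]
force: [0.3, -0.8, 0.1]
opening: 0.0138
finger_force: 30.0
```

```bash
python3 -c "
from h import *
rel(.468,-.343,.10,90)
c=[(80,65,25),(80,-65,25),(-80,-65,25),(-80,65,25)]
for a in (-.1,-.05,0,.05): print(a,proj('top',W((.478,-.343,a),c)).round().tolist())"
```

```text
yaw 89.9 pos [ 0.4675 -0.3421  0.2066] t 7.9 F [ 0.3 -0.8  0.1] M [-0.04 -0.1  -0.03] open 0.013817298346783122
-> [-0.11  0.08 10.66] [-0.1 -0.1 -0.1]
-0.1 [[435.0, 212.0], [481.0, 217.0], [476.0, 275.0], [429.0, 269.0]]
-0.05 [[433.0, 213.0], [479.0, 216.0], [478.0, 274.0], [431.0, 270.0]]
0 [[432.0, 214.0], [478.0, 215.0], [479.0, 273.0], [432.0, 272.0]]
0.05 [[430.0, 215.0], [476.0, 214.0], [481.0, 271.0], [434.0, 273.0]]
```

Request:
{"op": "move_arm", "data": {
  "moves": [0, 0, 4, 5, 0, 0, 0, 0, 8, 10, 0, 0, 0, 0, 11, 15, 0, 0, 0, 0, 13, 20, 0, 0, 0, 0, 15, 20, 0, 0, 0, 0, 16, 20, 0, 0, 0, 0, 16.8, 20, 0, 0, 0, 0, 16.8, 20, 0, 0]
}}

```text
time: 8.7
ee_pos: [0.4674, -0.341, 0.0396]
tool_rot: [-0.123, 0.695, 0.698, -0.123]
force: [0.5, 0.1, -0.7]
opening: 0.0138
finger_force: 30.0
```

```bash
python3 -c "
from h import *
rel(.468,-.343,.036,90)"
```

```text
yaw 90.2 pos [ 0.4674 -0.341   0.0396] t 8.7 F [ 0.5  0.1 -0.7] M [-0.04 -0.33  0.01] open 0.013786759047876901
-> [-0.21  0.18  0.32] [-20.1  -0.    0.2]
```

Request:
{"op": "move_arm", "data": {
  "moves": [0, 0.06, 0.17, 0, 0, 0, 0, 0.11, 0.33, 0, 0, 0, 0, 0.11, 0.33, 0, 0, 0]
}}

```text
time: 9.0
ee_pos: [0.4685, -0.3418, 0.038]
tool_rot: [-0.122, 0.695, 0.698, -0.123]
force: [0.1, -0.7, -0.4]
opening: 0.014
finger_force: 30.0
```

Request:
{"op": "move_arm", "data": {
  "moves": [0, 0, 0, 0, 0, 0, 0, 0, 0, 0, 0, 0, 0, 0, 0, 0, 0, 0, 0, 0, 0, 0, 0, 0, 0, 0, 0, 0, 0, 0, 0, 0, 0, 0, 0, 0, 0, 0, 0, 0, 0, 0],
  "jaw": 6.5
}}

```text
time: 9.7
ee_pos: [0.4682, -0.3413, 0.037]
tool_rot: [-0.123, 0.695, 0.698, -0.123]
force: [0.1, -1.1, -0.8]
opening: 0.0604
finger_force: 0.1
```

Request:
{"op": "move_arm", "data": {
  "moves": [0, 0, -1, 0, 0, 0, 0, 0, -2, 0, 0, 0, 0, 0, -4, 0, 0, 0, 0, 0, -7, 0, 0, 0, 0, 0, -11, -5, 0, 0, 0, 0, -14, -12, 0, 0, 0, 0, -16, -20, 0, 0, 0, 0, -16, -20, 0, 0]
}}

```text
time: 10.5
ee_pos: [0.5238, -0.3429, 0.1938]
tool_rot: [0.005, 0.706, 0.708, 0.001]
force: [0.1, 0.0, 0.6]
opening: 0.0648
finger_force: 0.0
```

```bash
python3 - <<'E'
from h import *
rel(.468,-.343,.2,90)
s=manip.read_camera("scene")[...,::-1];cv2.imwrite("pics/scene2.png",s)
cv2.imwrite("pics/e.png",cv2.resize(s[70:250,170:410],(800,600)))
E
```

```text
yaw 90.1 pos [ 0.5238 -0.3429  0.1938] t 10.5 F [0.1 0.  0.6] M [-0.03 -0.1  -0.  ] open 0.0647772967832308
-> [ 0.   -5.58 -0.68] [0.5 0.3 0.1]
```

View pics/e.png

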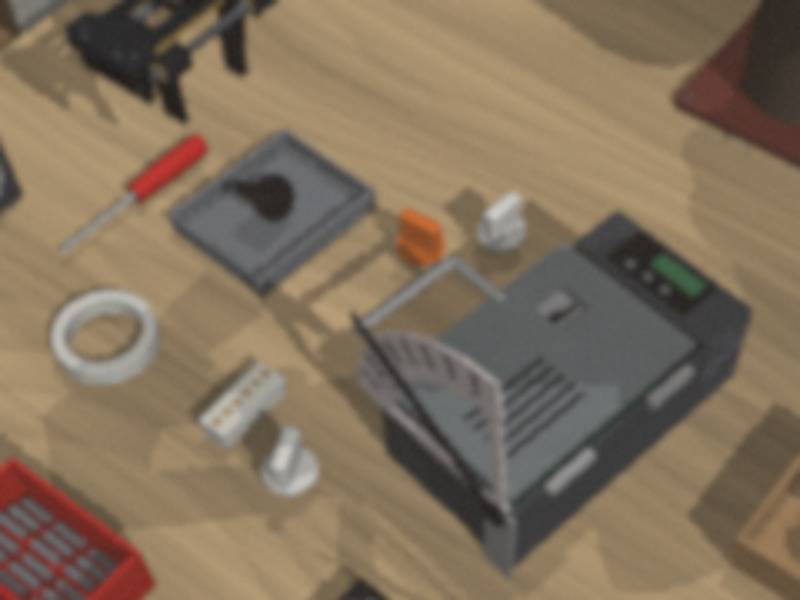

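The knob lies in the tray at (268,195) in the crop. Next is the bar, from (355,325) to (455,265), with the jaw opened only 5 cm so one finger fits in the loop.

```bash
cat > b.py <<'E'
from h import *
d=(.5295,.0252,-.1774)
p=W(d,(22,-140,100))[0];print(p)
rel(p[0],p[1],.2,169.8)
E
python3 b.py
```

```text
[ 0.52644879 -0.11648518  0.1       ]
yaw 90.1 pos [ 0.5229 -0.3423  0.1912] t 10.55 F [ 0.2  0.1 -0.1] M [ 0.02 -0.06 -0.02] open 0.06472077794697154
-> [22.57  0.41 -0.96] [  0.    0.3 -79.7]
```

Request:
{"op": "move_arm", "data": {
  "moves": [2, 0, -1, 0, 0, -8, 4, 0, -1, 0, 0, -16, 6.5, 0, -1, 0, 0, -24, 9, 0, -1, 0, 0, -32, 11.5, 0, -1, 0, 0, -40, 14, 0.2, -1, 0, 0, -48, 16.5, 0.4, -1, 0, 0, -56, 19, 0.4, -1, 0, 0, -64, 21, 0.4, -1, 0, 0, -72, 22.6, 0.4, -1, 0, 0, -79.7],
  "jaw": 5
}}

```text
time: 11.55
ee_pos: [0.5255, -0.1134, 0.1961]
tool_rot: [-0.002, 0.084, 0.996, -0.0]
force: [0.1, 0.8, -0.1]
opening: 0.0502
finger_force: 0.0
```

```bash
sed -i 's/,.2,169.8/,.0813,169.8/' b.py; python3 b.py
```

```text
[ 0.52644879 -0.11648518  0.1       ]
yaw 170.3 pos [ 0.5255 -0.1134  0.1961] t 11.55 F [ 0.1  0.8 -0.1] M [ 0.08 -0.2  -0.02] open 0.05016703058289128
-> [-0.2  -0.28 11.48] [-0.  -0.3  0.5]
```

Request:
{"op": "move_arm", "data": {
  "moves": [-0.2, -0.3, 3, 0, 0, 0.5, -0.2, -0.3, 6, 0, 0, 0.5, -0.2, -0.3, 8.5, 0, 0, 0.5, -0.2, -0.3, 10, 0, 0, 0.5, -0.2, -0.3, 11.3, 0, 0, 0.5, -0.2, -0.3, 11.5, 0, 0, 0.5, -0.2, -0.3, 11.5, 0, 0, 0.5]
}}

```text
time: 12.25
ee_pos: [0.5277, -0.1185, 0.0825]
tool_rot: [-0.0, 0.092, 0.996, -0.0]
force: [0.0, 0.1, 0.5]
opening: 0.0497
finger_force: 0.0
```

Request:
{"op": "move_arm", "data": {
  "moves": [0, 0, 0, 0, 0, 0, 0, 0, 0, 0, 0, 0, 0, 0, 0, 0, 0, 0, 0, 0, 0, 0, 0, 0],
  "jaw": 1.8
}}

```text
time: 12.65
ee_pos: [0.5278, -0.1186, 0.0831]
tool_rot: [0.0, 0.092, 0.996, -0.0]
force: [-0.6, -0.6, 0.3]
opening: 0.0257
finger_force: 0.0
```

```bash
python3 b.py
```

```text
[ 0.52644879 -0.11648518  0.1       ]
yaw 169.4 pos [ 0.5278 -0.1186  0.0831] t 12.65 F [-0.6 -0.6  0.3] M [ 0.04 -0.12 -0.03] open 0.025691909498824227
-> [0.17 0.18 0.17] [-0.   0.1 -0.4]
```

Request:
{"op": "move_arm", "data": {
  "moves": [0, 0.1, 0.15, 0, 0, 0, 0, 0.1, 0.15, 0, 0, 0, 0, 0.1, 0.15, 0, 0, 0],
  "jaw": 1.4
}}

```text
time: 12.95
ee_pos: [0.5276, -0.1173, 0.0808]
tool_rot: [-0.0, 0.092, 0.996, 0.0]
force: [1.0, 0.2, -0.4]
opening: 0.0144
finger_force: 0.0
```

```bash
python3 b.py
```

```text
[ 0.52644879 -0.11648518  0.1       ]
yaw 169.4 pos [ 0.5276 -0.1173  0.0808] t 12.95 F [ 1.   0.2 -0.4] M [ 0.1  -0.16 -0.05] open 0.014422482319018956
-> [ 0.13  0.06 -0.05] [ 0.  -0.  -0.4]
```

Request:
{"op": "move_arm", "data": {
  "moves": [0, 0, 0, 0, 0, 0, 0, 0, 0, 0, 0, 0, 0, 0, 0, 0, 0, 0],
  "jaw": 0.7
}}

```text
time: 13.25
ee_pos: [0.5279, -0.1157, 0.0808]
tool_rot: [0.0, 0.092, 0.996, 0.001]
force: [2.4, 5.9, 0.3]
opening: 0.0087
finger_force: 30.0
```

```bash
python3 b.py
```

```text
[ 0.52644879 -0.11648518  0.1       ]
yaw 169.4 pos [ 0.5279 -0.1157  0.0808] t 13.25 F [2.4 5.9 0.3] M [ 1.08 -0.39  0.03] open 0.008734291846287006
-> [ 0.13 -0.1  -0.05] [ 0.2 -0.  -0.4]
```

Request:
{"op": "move_arm", "data": {
  "moves": [0.1, 0.1, -1.15, 0, 0, 0, 0.1, 0.2, -2.31, 0, 0, 0, 0.1, 0.4, -3.45, 0, 0, 0, 0, 0.6, -4.58, 0, 0, 0, 0, 0.9, -5.7, 0, 0, 0, 0, 1.2, -6.8, 0, 0, 0, 0, 1.65, -7.89, 0, 0, 0, 0, 2.1, -8.94, 0, 0, 0, 0, 2.65, -9.98, 0, 0, 0, 0, 3.2, -10.98, 0, 0, 0]
}}

```text
time: 14.25
ee_pos: [0.533, -0.086, 0.1915]
tool_rot: [-0.001, 0.092, 0.996, -0.0]
force: [-1.7, -0.7, -3.1]
opening: 0.0093
finger_force: 30.0
```

Request:
{"op": "move_arm", "data": {
  "moves": [0, 0, 0, 0, 0, 0, 0, 0, 0, 0, 0, 0, 0, 0, 0, 0, 0, 0]
}}

```text
time: 14.55
ee_pos: [0.533, -0.0865, 0.1906]
tool_rot: [-0.001, 0.092, 0.996, -0.001]
force: [-5.1, -2.9, -1.6]
opening: 0.009
finger_force: 30.0
```

```bash
python3 - <<'E'
from h import *
rel(.5,-.1,.1,169.4)
o=manip.get_obs();h=o["ee_pos"]+R.from_quat(np.roll(o["tool_rot"],-1)).apply([0,0,-.0187])
print("hold",h,"theta",np.arcsin((h[2]-.1)/.21))
for n in("scene","top"): cv2.imwrite(f"pics/{n}3.png",manip.read_camera(n)[...,::-1])
s=cv2.imread("pics/scene3.png")
cv2.imwrite("pics/f.png",cv2.resize(s[115:245,265:365],(600,600*130//100) if 0 else (461,600),interpolation=cv2.INTER_CUBIC))
E
```

```text
yaw 169.4 pos [ 0.533  -0.0865  0.1906] t 14.55 F [-5.1 -2.9 -1.6] M [-0.52  0.58  0.04] open 0.008993983109795316
-> [ 2.98 -1.93  9.07] [-0.1 -0.1  0. ]
hold [ 0.53299792 -0.08644971  0.20931917] theta 0.5475154391602948
```

View pics/f.png

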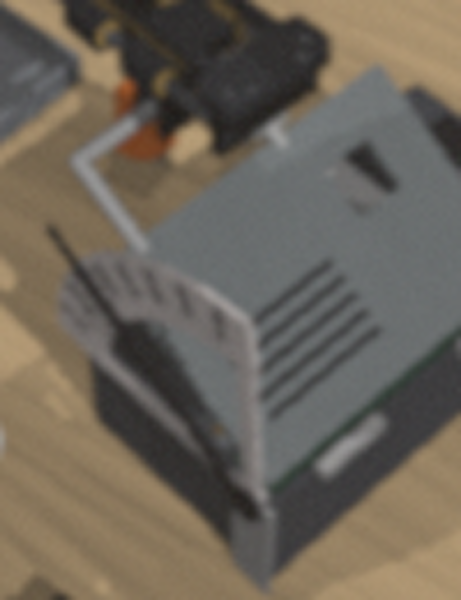

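The crop shows the handle's corner at (75,160) and its side running to (145,245). The pointer runs from (50,228) to (248,500), nearly in line with the cover. Arm kinematics give a cover angle of 0.5475. I'll measure the pointer's direction at sub-pixel level, with the handle side as a check.

```bash
cat > p.py <<'E'
from h import *
d=np.array((.5295,.0252,-.1774))
def trace(n,f,p0,p1,half=4,sign=-1,t0=.05,t1=.95):
    g=cv2.imread(f"pics/{f}.png").astype(np.float32).mean(2);p0,p1=np.array(p0,float),np.array(p1,float)
    u=(p1-p0)/np.linalg.norm(p1-p0);v=np.array([-u[1],u[0]]);s=np.arange(-half,half+.01,.25);pts=[]
    for t in np.linspace(t0,t1,40):
        c=p0+t*(p1-p0);q=(c+s[:,None]*v).astype(np.float32)
        w=cv2.remap(g,q[None,:,0],q[None,:,1],cv2.INTER_CUBIC)[0]*sign
        b=np.maximum(w-np.median(w),0)*(np.abs(s-s[w.argmax()])<1.5)
        if b.max()>12: pts.append(c+v*(b@s/b.sum()))
    pts=np.array(pts);l=cv2.fitLine(pts.astype(np.float32),cv2.DIST_HUBER,0,.01,.01).ravel()
    r=(pts-l[2:])@[-l[1],l[0]];return l,len(pts),np.abs(r).mean()
def linea(n,l,x,r0,r1):
    def f(a,off=False):
        L=[(x,70-k*np.cos(a),100+k*np.sin(a)) for k in(r0,r1)];P=proj(n,W(d,L));w=P[1]-P[0]
        if off: return (P-l[2:])@[-l[1],l[0]]
        return np.arcsin((w[0]*l[1]-w[1]*l[0])/np.linalg.norm(w))
    from scipy.optimize import brentq
    try:a=brentq(f,.3,1.3)
    except ValueError:return None
    return round(a,4),f(a,True).round(2).tolist(),round((f(a+.05)-f(a))/.05,2)
F=lambda u:np.array([265,115])+(np.array(u)+.5)/4.613-.5
if __name__=="__main__":
    for f in("scene0","scene1","scene2","scene3"):
        for nm,t in(("whole",(.05,.95)),("outer",(.6,.97))):
            l,k,r=trace("scene",f,F((245,497)),F((50,228)),3,-1,*t)
            print(f,nm,k,r.round(2),[(x,linea("scene",l,x,20,185)) for x in(121,131,139)])
    for f in("top0",):
        l,k,r=trace("top",f,A((130,97)),A((374,98)),3,-1,.1,.97);print(f,k,r.round(2),[(x,linea("top",l,x,20,185)) for x in(121,131,139)])
    l,k,r=trace("scene","scene3",F((145,245)),F((78,163)),3,1,.05,.9);print("side",k,r.round(2),linea("scene",l,90,158,208))
E
python3 p.py
```

```text
scene0 whole 37 0.29 [(121, (0.5659, [-2.29, -2.29], np.float64(0.36))), (131, (0.5694, [1.34, 1.34], np.float64(0.35))), (139, (0.5723, [4.26, 4.26], np.float64(0.35)))]
scene0 outer 40 0.1 [(121, (0.5483, [-1.94, -1.94], np.float64(0.36))), (131, (0.5513, [1.68, 1.68], np.float64(0.35))), (139, (0.5538, [4.61, 4.61], np.float64(0.34)))]
scene1 whole 38 0.29 [(121, (0.5645, [-2.27, -2.27], np.float64(0.36))), (131, (0.5679, [1.35, 1.35], np.float64(0.35))), (139, (0.5708, [4.27, 4.27], np.float64(0.35)))]
scene1 outer 40 0.09 [(121, (0.5479, [-1.92, -1.92], np.float64(0.36))), (131, (0.5509, [1.7, 1.7], np.float64(0.35))), (139, (0.5534, [4.62, 4.62], np.float64(0.34)))]
scene2 whole 38 0.29 [(121, (0.547, [-1.94, -1.94], np.float64(0.36))), (131, (0.55, [1.69, 1.69], np.float64(0.35))), (139, (0.5525, [4.61, 4.61], np.float64(0.34)))]
scene2 outer 40 0.09 [(121, (0.548, [-1.86, -1.86], np.float64(0.36))), (131, (0.5509, [1.76, 1.76], np.float64(0.35))), (139, (0.5535, [4.69, 4.69], np.float64(0.34)))]
scene3 whole 23 0.3 [(121, (0.5745, [-2.33, -2.33], np.float64(0.36))), (131, (0.5781, [1.29, 1.29], np.float64(0.35))), (139, (0.5812, [4.21, 4.21], np.float64(0.35)))]
scene3 outer 37 0.07 [(121, (0.5895, [-2.69, -2.69], np.float64(0.36))), (131, (0.5935, [0.93, 0.93], np.float64(0.36))), (139, (0.5969, [3.85, 3.85], np.float64(0.35)))]
top0 30 0.29 [(121, (0.6232, [3.12, 3.12], np.float64(0.35))), (131, (0.601, [-0.53, -0.53], np.float64(0.35))), (139, (0.5842, [-3.44, -3.44], np.float64(0.36)))]
side 40 0.05 (0.5121, [1.83, 1.83], np.float64(0.38))
```

```bash
cat > j.py <<'E'
from p import *
def tip(f,l,guess):
    g=cv2.imread(f"pics/{f}.png").astype(np.float32).mean(2);u=l[:2];gu=np.array(guess)
    if u@(gu-l[2:])<0:u=-u
    c=l[2:]+u*(u@(gu-l[2:]));s=np.arange(-14,8,.25);v=np.array([-u[1],u[0]])
    w=[]
    for k in s:
        q=(c+k*u+np.array([-4,-3,-.5,0,.5,3,4])[:,None]*v).astype(np.float32)
        z=cv2.remap(g,q[None,:,0],q[None,:,1],cv2.INTER_CUBIC)[0];w.append(z[[0,1,5,6]].mean()-z[2:5].mean())
    w=cv2.GaussianBlur(np.array(w,np.float32)[None],(0,0),2)[0]
    inn=np.median(w[(s>-12)&(s<-4)]);i=np.where(w[s>-4]<inn/2)[0];e=s[s>-4][i[0]] if len(i) else np.nan
    return c+e*u,inn,e
D=lambda c,q:None
lines=[];tips=[]
tr=lambda n,f,a,b,sg,t0,t1:trace(n,f,a,b,3,sg,t0,t1)
S=B;T=A
spec=[("scene","scene0",S((60,215)),S((175,128)),1,.1,.9,"bar",0),("scene","scene0",S((192,120)),S((262,178)),1,.1,.9,"sideL",0),
("scene","scene3",F((145,245)),F((78,163)),1,.05,.9,"sideR",.5475),("scene","scene3",F((80,158)),F((135,120)),1,.05,.9,"bar",.5475),
("top","top0",T((430,215)),T((402,368)),1,.05,.95,"bar",0),("top","top0",T((355,191)),T((425,206)),1,.05,.95,"sideR",0),("top","top0",T((320,358)),T((392,374)),1,.05,.95,"sideL",0)]
for n,f,a,b,sg,t0,t1,w,th in spec:
    l,k,r=tr(n,f,a,b,sg,t0,t1);print(w,n,k,r.round(2));lines.append((n,l,w,th))
pl=[]
for n,f,a,b,t in[("scene","scene0",F((245,497)),F((50,228)),(.05,.95)),("scene","scene2",F((245,497)),F((50,228)),(.05,.95)),("scene","scene3",F((245,497)),F((50,228)),(.05,.95)),("top","top0",A((130,97)),A((374,98)),(.1,.97))]:
    l,k,r=trace(n,f,a,b,3,-1,*t);lo=trace(n,f,a,b,3,-1,.7,.97)[0];tp=tip(f,lo,b);print(f,tp);pl.append((n,l,tp[0]))
pts={("top",(-170,80,103)):A((25,535)),("top",(-170,-80,103)):A((265,583)),("scene",(-170,80,103)):B((650,205)),("scene",(-170,-80,103)):B((447,47))}
hold=np.array([.5279,-.1147])
def loc(w,th):
    f=lambda x,r:(x,70-r*np.cos(th),100+r*np.sin(th))
    return {"bar":[f(0,210),f(70,210)],"sideR":[f(90,165),f(90,200)],"sideL":[f(-20,165),f(-20,200)]}[w]
def res(v):
    dd=v[:3];sh={"scene":v[3:5],"top":v[5:7]};xp,a=v[7],v[8];o=[]
    for n,l,w,th in lines:
        o+=list(((proj(n,W(dd,loc(w,th)))+sh[n]-l[2:])@[-l[1],l[0]])/.5)
    for n,l,t in pl:
        L=[(xp,70-k*np.cos(a),100+k*np.sin(a)) for k in(30,170,190)];P=proj(n,W(dd,L))+sh[n]
        o+=list((P[:2]-l[2:])@[-l[1],l[0]]/.6)+list((P[2]-t)/.7)
    for (n,L),q in pts.items():o+=list((proj(n,W(dd,L))[0]+sh[n]-q)/1.)
    e=hold-dd[:2];o.append((-np.sin(dd[2])*e[0]+np.cos(dd[2])*e[1]+.140)/.001)
    return np.array(o+list(v[3:7]/1.)+[(xp-131)/5])
r=least_squares(res,[*d,0,0,0,0,131,.6],loss="soft_l1",x_scale=[.01,.01,.01,1,1,1,1,5,.05])
C=np.linalg.inv(r.jac.T@r.jac);print(r.x.round(4),"sd a",C[8,8]**.5,"cost",r.cost);print(res(r.x).round(1).tolist())
for x in(122,127,134,139):
    q=least_squares(lambda v:res(np.r_[v[:7],x,v[7]]),np.r_[r.x[:7],.6],loss="soft_l1",x_scale=[.01,.01,.01,1,1,1,1,.05]);print(x,q.x[7].round(4),q.cost.round(1))
E
python3 j.py
```

```text
bar scene 40 0.03
sideL scene 40 0.04
sideR scene 40 0.05
bar scene 39 0.03
bar top 40 0.05
sideR top 30 0.92
sideL top 40 0.05
scene0 (array([274.59346835, 163.73341789]), np.float32(43.226826), np.float64(0.75))
scene2 (array([274.41998989, 163.23604454]), np.float32(46.298786), np.float64(1.25))
scene3 (array([274.83582696, 163.24126326]), np.float32(41.129333), np.float64(1.0))
top0 (array([370.33641146, 168.54782823]), np.float32(41.884773), np.float64(2.25))
[ 5.287000e-01  2.710000e-02 -1.730000e-01  7.163000e-01 -3.060000e-02
  5.960000e-01 -2.679000e-01  1.306698e+02  5.731000e-01] sd a 0.01447992583071784 cost 12.393088513782969
[0.1, -0.0, 0.7, 0.7, -0.1, -0.4, 0.1, -0.6, 0.3, 0.6, -0.3, 4.7, -0.8, -0.7, -0.1, 0.1, 0.1, -0.3, 0.4, -0.1, 0.4, 0.5, -0.1, 0.3, -0.2, 0.4, -0.4, 0.0, -1.7, 1.4, -1.8, -0.0, -0.5, 0.5, 1.8, -1.7, -0.1, -1.8, 0.1, 0.7, -0.0, 0.6, -0.3, -0.1]
122 0.5223 37.2
127 0.5488 18.4
134 0.5873 18.1
139 0.618 39.6
```

```bash
sed -e 's/("top","top0",T((355,191)),T((425,206)),1,.05,.95,"sideR",0),//' -e 's/("scene","scene3",F((245,497)),F((50,228)),(.05,.95)),//' -e 's/A((374,98)),(.1,.97)/A((374,98)),(.55,.97)/' -e 's/(30,170,190)/(R0 if n=="top" else 30,170,190)/' -e 's/^D=/R0=110\nD=/' -e 's/(xp-131)\/5/(xp-131)\/50/' j.py > j2.py; python3 j2.py | tail -7
sed -e 's/(.05,.95)),("scene","scene2"/(.6,.97)),("scene","scene2"/' -e 's/F((50,228)),(.05,.95)),("top"/F((50,228)),(.6,.97)),("top"/' -e 's/else 30/else 120/' j2.py > j3.py; python3 j3.py | tail -7
```

```text
[ 5.286000e-01  2.720000e-02 -1.740000e-01  6.675000e-01  2.470000e-02
  6.177000e-01 -1.629000e-01  1.304035e+02  5.652000e-01] sd a 0.016039143865578406 cost 11.597447648276619
[0.1, -0.0, 0.7, 0.7, -0.1, -0.4, 0.1, -0.6, 0.4, 0.7, -0.4, -0.3, -0.1, 0.2, -0.0, -0.2, 0.3, 0.1, 0.2, 0.5, -4.1, 0.6, -1.2, 2.1, -1.9, 0.1, -0.6, 0.7, 1.8, -1.6, -0.0, -1.7, 0.1, 0.7, 0.0, 0.6, -0.2, -0.0]
122 0.519 29.3
127 0.5398 15.0
134 0.5775 17.2
139 0.5988 37.5
[ 5.286000e-01  2.720000e-02 -1.742000e-01  6.659000e-01  2.720000e-02
  6.225000e-01 -1.629000e-01  1.303523e+02  5.666000e-01] sd a 0.017945686332576843 cost 11.599848931166246
[0.1, -0.0, 0.7, 0.7, -0.1, -0.4, 0.1, -0.6, 0.4, 0.7, -0.4, -0.3, 0.2, 0.1, 0.0, -0.2, 0.3, 0.2, 0.3, 0.5, -4.1, 0.6, -1.3, 2.1, -1.9, 0.0, -0.6, 0.7, 1.8, -1.6, -0.0, -1.7, 0.1, 0.7, 0.0, 0.6, -0.2, -0.0]
122 0.5007 27.6
127 0.5328 14.3
134 0.587 17.2
139 0.6282 36.8
```

```bash
cat > ov.py <<'E'
from h import *
dd=(.5286,.0272,-.174);sh={"scene":(.67,.02),"top":(.62,-.16)}
def pan(n,f,x0,y0,w,h,k,angs,xp=131):
    im=cv2.resize(cv2.imread(f"pics/{f}.png")[y0:y0+h,x0:x0+w],None,fx=k,fy=k,interpolation=cv2.INTER_CUBIC)
    for a,c in angs:
        L=[(xp,70-r*np.cos(a)-s*np.sin(a),100+r*np.sin(a)-s*np.cos(a)) for r,s in((0,4.5),(190,4.5),(190,-4.5),(0,-4.5))]
        q=((proj(n,W(dd,L))+sh[n]-[x0,y0]+.5)*k-.5)
        cv2.polylines(im,[(q*8).round().astype(int)],True,c,1,cv2.LINE_AA,3)
    return im
E
python3 - <<'E'
from ov import *
G=[(.55,(0,255,0)),(.61,(0,0,255))]
a=pan("top","top0",298,155,80,30,10,[]);b=pan("top","top0",298,155,80,30,10,G)
cv2.imwrite("pics/g.png",np.vstack([a,b]))
E
```

```text
(no output)
```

View pics/g.png

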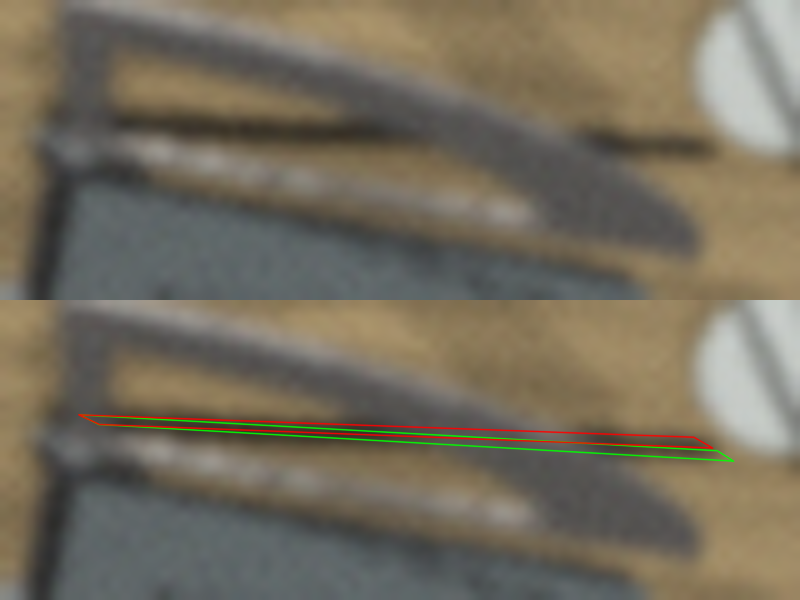

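The raw crop shows the pointer from (110,123) to its tip at (715,147), passing under the gauge arc between x=400 and 590. That arc contaminated my trace. I'll refit with only the clear segments.

```bash
cat > j4.py <<'E'
import re
s=open('j2.py').read()
i=s.index('pl=[]');k=s.index('pts={')
new='''pl=[]
for f in("scene0","scene2"):
    for t,rr in(((.88,.98),(170,186)),((.05,.98),(15,186))):
        l=trace("scene",f,F((245,497)),F((50,228)),3,-1,*t)[0];lo=trace("scene",f,F((245,497)),F((50,228)),3,-1,.8,.97)[0]
        tp=tip(f,lo,F((50,228)));pl.append(("scene",l,tp[0],rr))
p0,p1=(309,167.2),(369,169.6)
for t,rr in(((.05,.42),(15,75)),((.82,.97),(158,183))):
    l,kk,r=trace("top","top0",p0,p1,2,-1,*t);print("top seg",l,kk,r);pl.append(("top",l,np.array([369.4,169.6]),rr))
'''
s=s[:i]+new+s[k:]
s=s.replace('for n,l,t in pl:','for n,l,t,rr in pl:').replace('(R0 if n=="top" else 30,170,190)','(*rr,190)')
open('j5.py','w').write(s)
E
python3 j4.py; python3 j5.py | tail -9
```

```text
top seg [9.9827731e-01 5.8671888e-02 3.2276810e+02 1.6750932e+02] 40 0.11986520299167469
top seg [9.9939972e-01 3.4644086e-02 3.6349203e+02 1.6919395e+02] 40 0.06486981599065
[ 5.285000e-01  2.720000e-02 -1.736000e-01  6.483000e-01  4.250000e-02
  5.732000e-01 -1.618000e-01  1.309179e+02  5.716000e-01] sd a 0.009899234129669468 cost 7.248584091501062
[0.1, 0.0, 0.8, 0.8, -0.1, -0.4, 0.2, -0.5, 0.3, 0.6, -0.4, -0.2, 0.0, -0.1, 0.1, -0.7, 0.2, 0.2, 0.1, -0.7, 0.3, 0.3, 0.4, 0.4, -0.1, 0.5, 0.4, 0.4, -0.1, -0.4, -0.3, 0.1, 0.2, 0.4, -0.3, 0.1, -1.9, 0.1, -0.6, 0.7, 1.8, -1.7, -0.0, -1.7, 0.1, 0.6, 0.0, 0.6, -0.2, -0.0]
122 0.5542 38.1
127 0.5609 16.3
134 0.5784 13.9
139 0.5918 38.3
```

Request:
{"op": "move_arm", "data": {
  "moves": [0, 0.1, -0.18, 0, 0, 0, 0, 0.22, -0.36, 0, 0, 0, 0, 0.34, -0.53, 0, 0, 0, 0, 0.34, -0.53, 0, 0, 0, 0, 0.34, -0.53, 0, 0, 0]
}}

```text
time: 15.15
ee_pos: [0.5335, -0.0833, 0.196]
tool_rot: [-0.001, 0.092, 0.996, -0.001]
force: [-5.0, -3.4, 0.3]
opening: 0.0087
finger_force: 30.0
```

```bash
python3 - <<'E'
from ov import *
rel(.5,-.1,.1,169.4)
h=manip.get_obs()["ee_pos"]+[0,0,.0187];print("theta",np.arcsin((h[2]-.0995)/.21),np.arcsin((h[2]-.1)/.21))
for n in("scene","top"): cv2.imwrite(f"pics/{n}4.png",manip.read_camera(n)[...,::-1])
a=pan("scene","scene4",262,130,80,120,5,[]);b=pan("scene","scene4",262,130,80,120,5,[(.58,(0,255,0))])
# cover edge line at theta .578, x=115 r 0..155, and handle side x=90 to 210
for x,r0,r1,c in((115,0,155,(255,255,0)),(90,155,210,(255,0,255))):
    th=.578;L=[(x,70-r*np.cos(th),100+r*np.sin(th)) for r in(r0,r1)]
    q=((proj("scene",W(dd,L))+sh["scene"]-[262,130]+.5)*5-.5).round().astype(int);cv2.line(b,tuple(map(int,q[0])),tuple(map(int,q[1])),c,1,cv2.LINE_AA)
cv2.imwrite("pics/h.png",np.hstack([a,b]))
E
```

```text
yaw 169.4 pos [ 0.5335 -0.0833  0.196 ] t 15.15 F [-5.  -3.4  0.3] M [-0.63  0.79  0.05] open 0.008731410416914874
-> [ 2.98 -2.25  9.61] [-0.1 -0.1 -0. ]
theta 0.5805706939303978 0.5777258255591714
```

View pics/h.png

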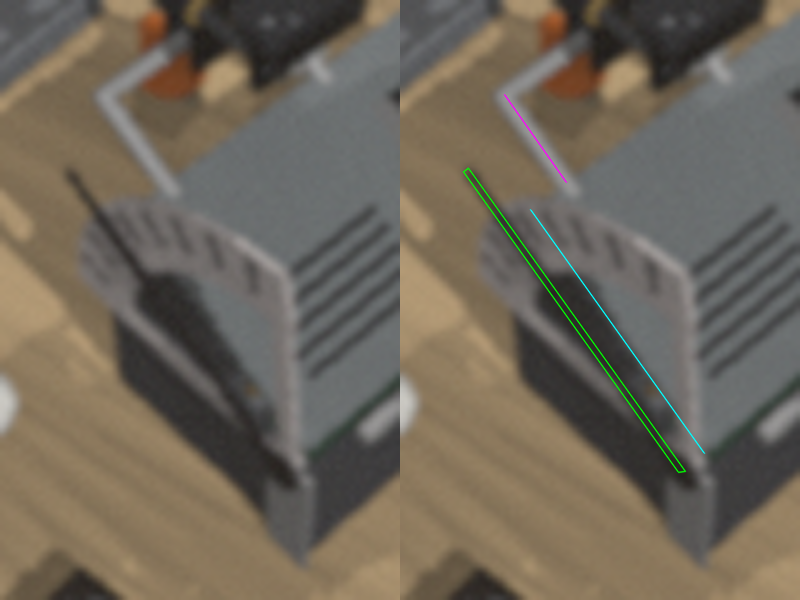

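```bash
sed -e 's/369.4,169.6/369.1,169.3/' -e 's/"scene3",F((145,245)),F((78,163))/"scene4",np.array([296.7,168.2]),np.array([282.9,150.5])/' -e 's/"scene3",F((80,158)),F((135,120))/"scene4",np.array([283.5,148]),np.array([294,141])/' -e 's/\.5475)/.579)/g' j5.py > j6.py; python3 j6.py | tail -6 | cut -c1-260
```

```text
5.288000e-01 -1.100000e-01  1.310512e+02  5.759000e-01] sd a 0.009772850080923934 cost 7.2281613313162385
[0.2, 0.0, 0.8, 0.9, -0.1, -0.4, -0.1, -0.4, 0.2, 0.5, -0.4, -0.2, -0.0, -0.1, 0.1, -0.7, 0.3, 0.2, 0.1, -0.7, 0.3, 0.2, 0.5, 0.4, -0.0, 0.4, 0.5, 0.4, -0.1, -0.4, -0.2, 0.3, -0.0, 0.2, -0.2, 0.3, -1.9, 0.2, -0.6, 0.7, 1.8, -1.7, -0.1, -1.7, 0.1, 0.6, 0.1, 0.5
122 0.5594 38.9
127 0.5656 16.9
134 0.5819 13.3
139 0.5953 37.3
```

The refit puts the pointer at 0.576 ± 0.01 rad and the cover is at 0.579, held still. I'm handing in.

```bash
python3 -c "
from workcell import manip
print(manip.finish_job())"
```

```text
the job is handed in; nothing more can be done
None
```

The job is handed in (result not reported): the knob was turned to its stop and laid in the tray with the cover shut, and the gripper now holds the cover at about 0.579 rad, against a pointer measured at 0.576 ± 0.01 rad.

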